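# Stack a turned tote over the hearing-aid case and stand the pill bottle in it

## Task

The blue bedside tote has the hearing-aid case in it, so the empty green tote must not nest down inside it: turn the green tote half way round, so that its dark label end comes over the blue tote's plain end, and set it down gently, level and fully seated on the blue tote's ledges. The amber pill bottle has fallen over: stand it gently, upright with its cap up, on the floor of the green tote, near the middle. Leave the blue tote and the hearing-aid case where they are and do not disturb the tumbler, coaster, clock and glasses case.

Things in the scene. Friction and masses are not known exactly. Their poses are not given: they have to be found in the camera images.
- upper_tote_center (a point): Centre, half-way up (35 mm above the underside), of the EMPTY stack-nest tote: green, loose, 110-190 g, on the table, open on top. Over the rim 184 mm long (x) x 132 wide (y), 70 high; z up; +x to its label end (dark rim, white card). Underside 148 x 100 mm outside; 3 mm walls slope out 9 degrees up to the rim.
- upper_tote_label_rim (a point): Middle of the dark end rim of the green tote, 86 mm from the centre along +x, 7 mm below its top. The rim all round is a solid upright-sided band 14 mm high (56 to 70 above the underside), 12 mm thick on the ends, to be pinched from above, one finger inside; below it the wall slopes inwards, so keep the fingertips at most 15 mm below the rim's top.
- upper_tote_plain_rim (a point): Middle of the plain (green) end rim of the green tote, 86 mm from its centre along -x, 7 mm below the rim's top; same rim as at the label end.
- upper_tote_left_rim (a point): On the green tote's long +y rim (10 mm thick, inside face 56 mm from the centre line), at x = +16, y = +61 mm, 7 mm below the rim's top: midway between the two inner columns of that wall, with 58 mm free between their ledges for a finger inside.
- upper_tote_right_rim (a point): The same on the green tote's long -y rim: x = +16, y = -61 mm, 7 mm below the rim's top.
- upper_tote_in (a point): Centre of the green tote's inner floor, 3 mm above its underside. Floor inside about 141 x 94 mm, but the columns leave 61 mm between them at the floor (80 mm at the ledges).
- lower_tote_center (a point): Centre, half-way up (35 mm above the underside), of the BLUE tote that holds the hearing-aid case: same shape, sizes and axes as the green one (x to its dark label end, z up); loose, 170 g, stands on the table and stays there.
- lower_tote_ledges (a point): Centre of the blue tote at the level of its four ledges, 60 mm above its underside (10 below the rim's top). Ledges: flat tops, 18 x 16 mm, of hollow columns inside the long walls at x = +54 and -22 mm. A tote put in turned the same way slides over the columns and nests (33 mm up); turned half a turn its underside rests on the ledges (60 mm up), with 6 mm of play each way.
- hearing_case_center (a point): Centre of the grey hearing-aid case on the blue tote's floor: 78 x 50 x 34 mm, 110 g, loose. Its top is 37 mm above the tote's underside: a nested tote would squash it, a stacked one clears it.
- pill_bottle_center (a point): Centre of the amber pill bottle with ribbed white cap and white label, lying on the table: 98 mm long, 45 mm in diameter at cap and foot (43 mm between them), 55 to 100 g, loose, it can roll. Its x axis runs along the bottle from foot to cap: the foot is 49 mm to -x, the cap covers +27 to +49 mm. Upright when x points up.
- tumbler: Clear glass tumbler, 72 mm across, 100 mm high, standing on the coaster; origin at the centre of its underside. Bystander.
- coaster: Round wooden coaster, 100 mm across, 9 mm thick, origin at the centre of its underside. Bystander.
- clock: White digital alarm clock, 45 x 105 x 62 mm high, origin at the centre of its underside. Bystander.
- glasses_case: Brown spectacles case, 60 x 150 x 36 mm high, origin at the centre of its underside, its length along its y. Bystander.
Mind the look-alikes: they are no part of the job. Of the things like the part that bears upper_tote_center, leave any that is pink; of the rest the larger one is meant.

How it is judged:
At the end, for the whole second after the job is handed in: Green tote level on the blue one's ledges, half a turn to it (centre 57-63 mm higher, 12 mm sideways, 0.05 rad); blue tote within 30 mm and hearing-aid case in it within 40 mm of their starts; bottle cap up (0.12 rad) on the green tote's floor, within 65 mm of its centre (z of upper_tote_center in the frame of lower_tote_center between 0.057 and 0.063 m and horizontal distance between upper_tote_center and lower_tote_center below 0.012 m and x of upper_tote_label_rim in the frame of lower_tote_center below -0.07 m and angle between upper_tote_center's own z axis and vertical below 0.05 rad and angle between lower_tote_center's own z axis and vertical below 0.03 rad and distance of lower_tote_center from where it was at the start of the episode below 0.03 m and z of hearing_case_center in the frame of lower_tote_center below -0.01 m and distance of hearing_case_center from where it was at the start of the episode below 0.04 m and angle between pill_bottle_center's own x axis and vertical below 0.12 rad and z of pill_bottle_center in the frame of upper_tote_center between 0.012 and 0.022 m and horizontal distance between pill_bottle_center and upper_tote_center below 0.065 m); the robot touches nothing.
It fails at once if the hearing-aid case is pressed by the green tote (contact force between upper_tote and hearing_case above 1 N).
It fails at once if the green tote is dropped (falls free faster than 0.5 m/s) or pushed onto the blue one with over 40 N (contact force between upper_tote and lower_tote above 40 N or (contact force between the fingers and upper_tote below 0.05 N and linear speed of upper_tote above 0.5 m/s)).
It fails at once if the pill bottle is dropped (falls free faster than 0.6 m/s) or pushed into the green tote with over 40 N (contact force between pill_bottle and upper_tote above 40 N or (contact force between the fingers and pill_bottle below 0.05 N and linear speed of pill_bottle above 0.6 m/s)).
It fails at once if the tumbler or coaster is moved more than 20 mm, or the tumbler tipped (distance of any of tumbler, coaster from where it was at the start of the episode above 0.02 m or angle between tumbler's own z axis and vertical above 0.2 rad).
It fails at once if the clock or the glasses case is moved more than 20 mm (distance of any of clock, glasses_case from where it was at the start of the episode above 0.02 m).
It also fails if it takes over 67 s, if anything falls off the work surface, if the arm or the gripper's body presses on something with over 40 N, if the wrist force passes 120 N, or if a joint passes its speed limit or range.

## Robot

A 6-joint arm with a two-finger parallel gripper is mounted at the origin on the work surface. World frame = base frame: x ahead of the robot, y to its left, z up, the work surface at z = 0. Lengths are in m, angles in rad, forces in N, time in s.
With the tool pointing down it reaches from about 0.35 to 0.925 m from the base axis. Payload 6.4 kg.
Tool frame: the origin (TCP) lies midway between the tips of the shut fingers; the grasp point (between the pads) lies behind it (ctrl.grip_depth is the z of the grasp point in the tool frame, in m); z points along the fingers, y is the line along which they close (so a half turn about z gives the same grasp; the last joint's range is limited). The gripper opens to 94 mm and grips with 3 to 60 N. Pads are 16 mm wide; open, the fingers measure 119 mm over their backs; the gripper's body (75 mm by 177 mm) begins 78 mm behind the grasp point.
Start: joints at [-0.174, 0.245, 1.558, -0, 1.339, -0.174], TCP at [0.65, 0, 0.205] pointing down, gripper open.
Joint ranges: [-3.13, 3.13], [-1.02, 2.26], [0.13, 2.54], [-0.95, 4.09], [0.21, 2.88], [-2.74, 2.74]. Speed limits (rad/s): [2.57, 2.57, 3.14, 3.14, 3.14, 3.14].

## Interface

Orientations are given as [roll, pitch, yaw] about the fixed x, y, z axes, in that order (R = Rz(yaw) Ry(pitch) Rx(roll)).
In Python, from plant import ctrl gives the robot as it stands.
- The arm moves only by the tool servo_tool, never from a script. Its argument "deltas" is a list of rows, each an object of numbers: "dx", "dy", "dz": the shift along the tool's x, y, z in cm; "roll": the turn about the tool's z in degrees. In form: [{"dx": .., "dy": .., "dz": .., "roll": ..}, ...]. A call has 1 to 12 rows; each row is the pose to reach, as a shift and turn from the pose commanded when the call began, along the tool's axes at that moment; what a row does not reach only later rows make up. A row lasts 1/10 s, in which the tool goes at most 50 mm and 8.59 degrees, less where a joint would pass 70% of its speed; a pose out of reach is approached as far as the arm can. A call with a gripper value outside its range is refused whole. "gripper" is the gripper's target within -1 to 1 (fully open at 1, half-way at 0, shut at -1), set as the call begins (left out, the last holds). The fingers move at their own pace and stop on an object; "newtons" is the grip in N (left out, the last holds). Time passes only in rows, so rows that repeat a pose let the fingers close. It gives the time, the measured TCP pose, the force, the opening and the grip force at its end, in the units of the state.
- ctrl.get_state(): the state, without advancing time (a new reading comes with each control period).
- ctrl.capture(name): name is "scene" or "side" or "wrist"; returns a dict with "color" (384x512x3 uint8, red, green, blue), "camera_matrix" (3x3 intrinsics, pixels), "rvec" (rotation vector, rad) and "tvec" (3), from world to camera coordinates, as OpenCV has them; the wrist camera has in their place "T_tool_cam" (4x4, takes a point from camera to tool coordinates, whose origin is the TCP and whose axes are the flange's). Camera axes: x right, y down, z forward; pixel columns grow to the right and rows downward; lengths in m; the calibration is good to about 2 mm. The wrist camera is an equidistant fisheye: a pixel r from the principal point sees the ray r / f radians off the axis. A picture is of the moment at which its call begins: read the wrist's pose just before it. There is no depth.
- ctrl.finish_job(): hands the job in; it is judged then, once.
The state is a dict: "clock": time; "joint_pos": joint angles; "qvel": joint speeds; "effort": joint torques, N m; "tool_pos": TCP position; "tcp_rot": TCP orientation; "ft_force": force on the tool from outside, world axes, zero at the start; "wrist_torque": the same for the moment, N m; "gripper_width": opening from 0.0 (shut) to 1.0 (fully open); "grasp_force": force on a finger pad.
Only numpy, scipy, OpenCV 4.12 (cv2) and the standard library are available. Lean on these libraries where they do the work, as an engineer would, in place of code of your own. Each camera call takes 0.05 s, during which the arm holds its last target. There are 200 camera calls.

## Working session

There is one attempt and no reset: what is moved stays moved. The work goes in short steps, Python scripts to look and compute and a tool call to move; the robot and the scene stay as the last step left them, time stands still between calls to the robot, and variables do not carry over. Pictures are saved under pics/ and viewed, at most 10 in all, crops included, and the job is handed in when it is done.

Besides the shell and the picture viewer there is one more tool, called after ">>>" as name([rows], argument=value, ...), one row to a line, values as JSON. servo_tool: Moves the arm, as the interface text tells. Its arguments: {"type":"object","properties":{"deltas":{"type":"array"},"gripper":{"type":"number"},"newtons":{"type":"number"}},"required":["deltas"]}

```bash
ls; mkdir -p pics
python3 - <<'E'
from plant import ctrl
import cv2,numpy as np,pickle
s=ctrl.get_state();print(s,ctrl.grip_depth)
D={}
for n in("scene","side","wrist"):
    c=ctrl.capture(n);D[n]=c
    print(n,{k:(np.round(v,4).tolist()) for k,v in c.items() if k!='color'})
pickle.dump(D,open('d0.pkl','wb'))
a=cv2.resize(D['scene']['color'],(800,600),interpolation=cv2.INTER_CUBIC)
cv2.imwrite('pics/scene0.png',a[...,::-1])
a=cv2.resize(D['side']['color'],(800,600),interpolation=cv2.INTER_CUBIC)
cv2.imwrite('pics/side0.png',a[...,::-1])
E
```

```text
pics
{'clock': 0.0, 'joint_pos': array([-1.74112077e-01,  2.45811608e-01,  1.55900920e+00, -1.51397197e-06,
        1.33870200e+00, -1.74104437e-01]), 'qvel': array([-0.00059653, -0.00179166, -0.0009566 , -0.00011376,  0.00014096,
       -0.00212446]), 'effort': array([ 8.38778797e-04, -4.15839279e+01, -3.14599335e+01,  6.84806099e-02,
        3.33599187e-02, -1.41738678e-04]), 'tool_pos': array([6.49395228e-01, 1.04017126e-04, 2.04349533e-01]), 'tcp_rot': array([-3.13969142e+00, -3.32902908e-04,  1.57078872e+00]), 'ft_force': array([-0.52082254,  0.32875074, -0.00189335]), 'wrist_torque': array([ 0.03159638, -0.01563913,  0.00143238]), 'grasp_force': 0.0, 'gripper_width': 0.9982510144512349} -0.0188
scene {'camera_matrix': [[418.9227, 0.0, 252.1965], [0.0, 418.9227, 183.5059], [0.0, 0.0, 1.0]], 'rvec': [1.5946, 2.1669, -0.7074], 'tvec': [0.1638, -0.4248, 1.8984]}
side {'camera_matrix': [[413.6057, 0.0, 256.497], [0.0, 413.6057, 192.9691], [0.0, 0.0, 1.0]], 'rvec': [2.2494, -0.716, 0.3017], 'tvec': [-0.4982, 0.3124, 1.3296]}
wrist {'camera_matrix': [[297.3186, 0.0, 259.2408], [0.0, 297.3186, 186.0765], [0.0, 0.0, 1.0]], 'T_tool_cam': [[0.0009, -0.9738, -0.2276, 0.0661], [1.0, 0.0009, 0.0003, -0.0015], [-0.0001, -0.2276, 0.9738, -0.1796], [0.0, 0.0, 0.0, 1.0]]}
```

View pics/scene0.png

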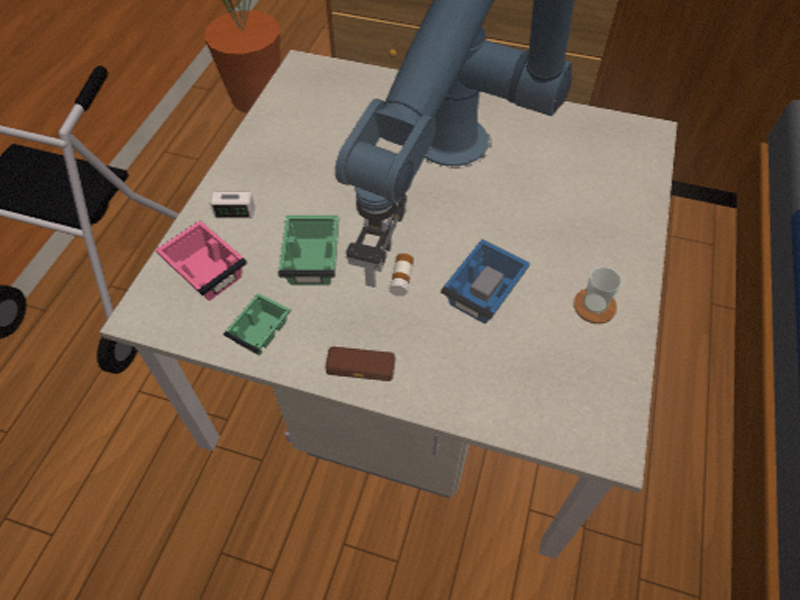

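View pics/side0.png

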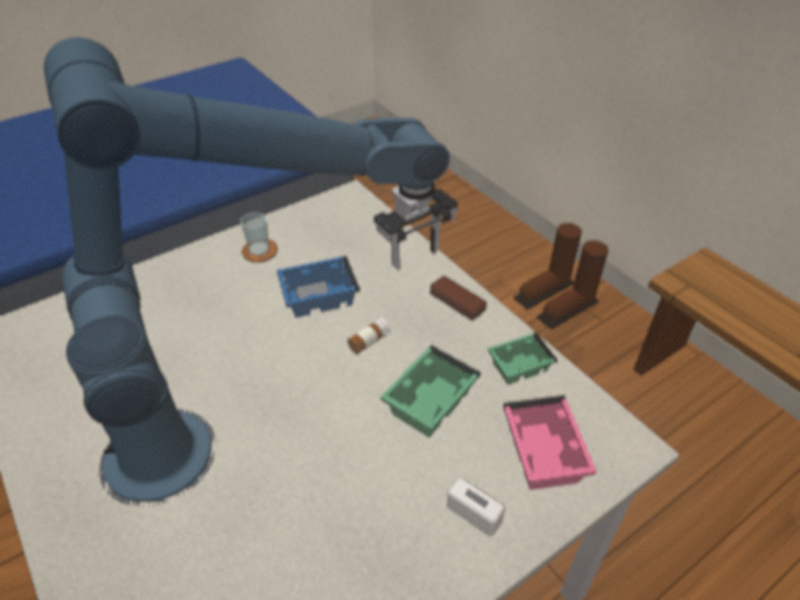

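The scene view at 800 px shows three totes like the one meant: a large green one at (310,248), a small green one at (258,322) and a pink one at (202,260). Pink is excluded, and the larger green one is at (310,248). The blue tote with the grey case is at (486,280). The bottle is at (402,273), with its foot at the top and its white cap at the bottom, (398,290).

```bash
cat > h.py <<'E'
import cv2,numpy as np,pickle
def homog(c,z):
    R=cv2.Rodrigues(np.array(c['rvec'],float))[0];t=np.array(c['tvec'],float).reshape(3)
    K=np.array(c['camera_matrix'])
    return K@np.column_stack([R[:,0],R[:,1],R[:,2]*z+t])   # (x,y,1)->pixel
def proj(c,p):
    return cv2.projectPoints(np.array(p,float).reshape(-1,3),np.array(c['rvec'],float),np.array(c['tvec'],float),np.array(c['camera_matrix']),None)[0].reshape(-1,2)
X0,Y0,S=0.25,-0.6,0.0005
def rect(c,img,z,w=1500,h=2400):   # rectified: row=y, col=x, 0.5 mm
    A=np.array([[S,0,X0],[0,S,Y0],[0,0,1]])
    return cv2.warpPerspective(img,homog(c,z)@A,(w,h),flags=cv2.INTER_LINEAR|cv2.WARP_INVERSE_MAP)
def xy(p): return np.array(p)*S+[X0,Y0]
E
python3 - <<'E'
from h import *
D=pickle.load(open('d0.pkl','rb'))
for n in('scene','side'):
    c=D[n];R=cv2.Rodrigues(np.array(c['rvec']))[0];print(n,'campos',-R.T@np.array(c['tvec']))
def masks(c):
    h=cv2.cvtColor(c['color'],cv2.COLOR_RGB2HSV);H,Sa,V=cv2.split(h)
    g=((H>55)&(H<88)&(Sa>70)).astype('u1')*255
    b=((H>98)&(H<122)&(Sa>110)).astype('u1')*255
    nt=((V<95)|(Sa>70)).astype('u1')*255
    return g,b,nt
P={n:masks(D[n]) for n in('scene','side')}
for n in P:
    for k,nm in((0,'green'),(1,'blue')):
        num,l,st,ce=cv2.connectedComponentsWithStats(P[n][k])
        print(n,nm,[(st[i][4],ce[i].round().tolist()) for i in range(1,num) if st[i][4]>80])
# slices of non-table silhouettes at z=.07
r=[cv2.threshold(rect(D[n],P[n][2],0.069),127,255,0)[1] for n in P]
I=cv2.bitwise_and(*r)
I=cv2.morphologyEx(I,cv2.MORPH_CLOSE,np.ones((9,9)))
cs,_=cv2.findContours(I,cv2.RETR_EXTERNAL,cv2.CHAIN_APPROX_NONE)
for k in cs:
    A=cv2.contourArea(k)*S*S*1e4
    if A<60: continue
    (c0,wh,a)=cv2.minAreaRect(k)
    print('area cm2 %.0f'%A,xy(c0).round(4),(np.array(wh)*S*1e3).round(1),round(a,1))
c=cv2.resize(D['scene']['color'][120:240,90:350],(780,360),interpolation=cv2.INTER_CUBIC)
R0=rect(D['scene'],D['scene']['color'],0.07)[400:2000,300:1100]
cv2.imwrite('pics/crop1.png',c[...,::-1])
E
```

```text
scene campos [1.43462897 0.29003231 1.29186731]
side campos [-0.01823852 -0.89047372  1.14910282]
scene green [(np.int32(707), [197.0, 160.0]), (np.int32(688), [165.0, 206.0])]
scene blue [(np.int32(286), [510.0, 171.0]), (np.int32(509), [310.0, 178.0])]
side green [(np.int32(323), [332.0, 232.0]), (np.int32(936), [275.0, 253.0])]
side blue [(np.int32(1541), [147.0, 55.0]), (np.int32(4307), [21.0, 126.0]), (np.int32(3172), [114.0, 120.0]), (np.int32(82), [184.0, 186.0]), (np.int32(84), [217.0, 184.0])]
area cm2 285 [0.952 0.431] [337.  95.] 90.0
area cm2 225 [0.5008 0.2093] [130.7 181.9] 72.7
area cm2 128 [ 0.5317 -0.2231] [182.3 127.7] 16.8
area cm2 238 [ 0.6399 -0.4596] [185.6 135. ] 63.3
area cm2 704 [ 0.9202 -0.1707] [858.5 158.5] 90.0
```

View pics/crop1.png

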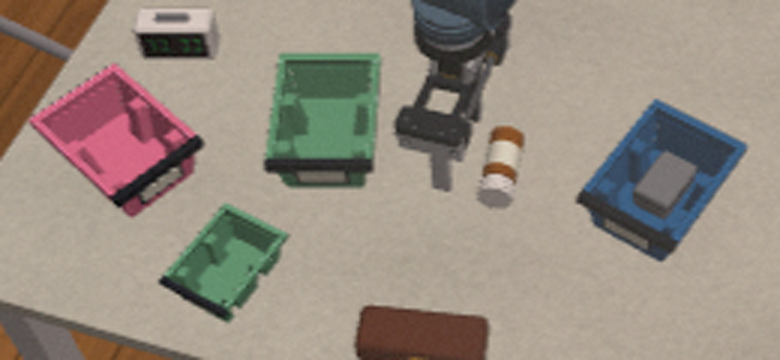

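The crop confirms it: the large green tote is at crop (322,110) with its dark rim at the bottom, and the small green and pink ones are look-alikes. Next I measure the axes and the bottle.

```bash
cat >> h.py <<'E'
from scipy.spatial.transform import Rotation as Ro
def wproj_ray(c,uv,tcp,rpy):
    "wrist pixels -> origin, unit rays in world"
    K=np.array(c['camera_matrix']);T=np.array(c['T_tool_cam'])
    d=(np.atleast_2d(uv)-[K[0,2],K[1,2]])/K[0,0];th=np.linalg.norm(d,axis=1,keepdims=True)
    v=np.hstack([d/np.maximum(th,1e-9)*np.sin(th),np.cos(th)])
    R=Ro.from_euler('xyz',rpy).as_matrix()
    return R@T[:3,3]+tcp,(R@T[:3,:3]@v.T).T
def onz(o,d,z): return (o+d*((z-o[2])/d[:,2:3]))[:,:2]
def wrect(c,tcp,rpy,z,x,y,s=0.0005,w=800,h=800):
    "top-down map at height z, corner (x,y): row=y,col=x"
    K=np.array(c['camera_matrix']);T=np.array(c['T_tool_cam']);R=Ro.from_euler('xyz',rpy).as_matrix()
    gx,gy=np.meshgrid(x+s*np.arange(w),y+s*np.arange(h))
    p=np.stack([gx,gy,np.full_like(gx,z)],-1)-(R@T[:3,3]+tcp)
    q=p@(R@T[:3,:3]);r=np.linalg.norm(q[...,:2],axis=-1);th=np.arctan2(r,q[...,2]);k=K[0,0]*th/np.maximum(r,1e-9)
    return cv2.remap(c['color'],(q[...,0]*k+K[0,2]).astype('f4'),(q[...,1]*k+K[1,2]).astype('f4'),cv2.INTER_LINEAR)
E
python3 - <<'E'
from h import *
D=pickle.load(open('d0.pkl','rb'))
def sil(c):
    h=cv2.cvtColor(c['color'],cv2.COLOR_RGB2HSV);return ((h[...,2]<95)|(h[...,1]>70)).astype('u1')*255
r=[cv2.threshold(rect(D[n],sil(D[n]),0.069),127,255,0)[1] for n in('scene','side')]
I=cv2.morphologyEx(cv2.bitwise_and(*r),cv2.MORPH_CLOSE,np.ones((9,9)))
cs,_=cv2.findContours(I,cv2.RETR_EXTERNAL,cv2.CHAIN_APPROX_NONE)
for k in cs:
    A=cv2.contourArea(k)*S*S*1e4
    if 100<A<230:
        b=xy(cv2.boxPoints(cv2.minAreaRect(k)));e=[b[1]-b[0],b[2]-b[1]];L=max(e,key=np.linalg.norm)
        print('tote',b.mean(0).round(4),'long dir deg',np.degrees(np.arctan2(L[1],L[0])).round(1),b.round(3).tolist())
# bottle: amber blobs on axis plane
for n in('scene','side'):
    h=cv2.cvtColor(rect(D[n],D[n]['color'],0.0225),cv2.COLOR_RGB2HSV)
    m=((h[...,0]<22)&(h[...,1]>120)&(h[...,2]>60)).astype('u1')*255
    num,l,st,ce=cv2.connectedComponentsWithStats(m)
    for i in range(1,num):
        if 200<st[i][4]<6000: print(n,'amber',st[i][4],xy(ce[i]).round(4))
w=D['wrist'];cv2.imwrite('pics/wrist0.png',cv2.resize(w['color'],(768,576))[...,::-1])
E
```

```text
tote [0.5008 0.2093] long dir deg -17.3 [[0.395, 0.174], [0.568, 0.12], [0.607, 0.245], [0.433, 0.299]]
tote [ 0.5317 -0.2231] long dir deg 16.8 [[0.426, -0.188], [0.463, -0.311], [0.637, -0.258], [0.601, -0.136]]
scene amber 3044 [0.4701 0.0031]
scene amber 2108 [0.5262 0.0096]
side amber 2192 [0.4903 0.0117]
side amber 445 [0.5499 0.0219]
side amber 2978 [0.8751 0.2519]
side amber 2815 [0.8944 0.3005]
side amber 446 [0.9751 0.3535]
```

View pics/wrist0.png

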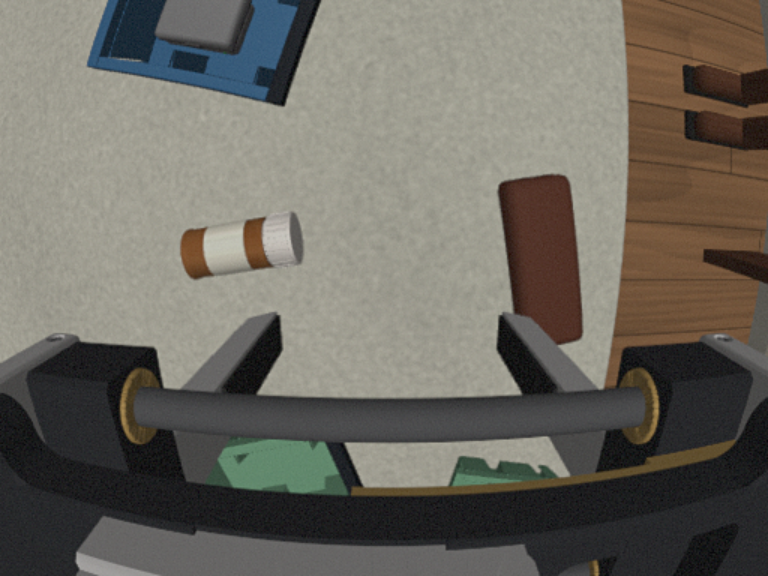

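Wrist picture (768 px): the bottle's foot is at (187,255) and its cap face at (294,238). The finger tips and part of the blue tote are visible. The tote rims measured about 182 x 130 mm against the 184 x 132 mm given, so they agree. I'll move over the green tote's left rim.

>>> servo_tool([
  {"dx": -1.6,"dy": -1.2,"roll": 7.3},
  {"dx": -3.2,"dy": -2.4,"roll": 14.6},
  {"dx": -4.8,"dy": -3.6,"roll": 21.9},
  {"dx": -6.4,"dy": -4.8,"roll": 29.2},
  {"dx": -8,"dy": -6,"roll": 36.5},
  {"dx": -9.6,"dy": -7.2,"roll": 43.8},
  {"dx": -11.2,"dy": -8.4,"roll": 51.1},
  {"dx": -12.8,"dy": -9.6,"roll": 58.4},
  {"dx": -14.4,"dy": -10.8,"roll": 65.7},
  {"dx": -16,"dy": -12,"roll": 73},
  {"dx": -16,"dy": -12,"roll": 73},
  {"dx": -16,"dy": -12,"roll": 73},
], gripper=1)

```text
invalid input
```

Run:
```python
from h import *
from plant import ctrl
s=ctrl.get_state();c=ctrl.capture('wrist');pickle.dump((s,c),open('w1.pkl','wb'))
print(s['clock'],s['tool_pos'],s['tcp_rot'],s['joint_pos'].round(2))
m=wrect(c,s['tool_pos'],s['tcp_rot'],0.07,0.40,-0.35,s=0.0005,w=560,h=560)
cv2.imwrite('pics/w1.png',m[...,::-1])
D=pickle.load(open('d0.pkl','rb'))
o,d=wproj_ray(D['wrist'],np.array([[187,255],[294,238]])/1.5,[.6494,.0001,.20435],[-3.13969,-.00033,1.57079])
p=onz(o,d,.0225);print('bottle foot/cap',p,np.linalg.norm(p[1]-p[0]))
```

```text
0.15 [6.49554820e-01 9.63926299e-05 2.04631892e-01] [-3.14016605e+00 -2.37544794e-04  1.57083415e+00] [-0.17  0.25  1.56 -0.    1.34 -0.17]
bottle foot/cap [[0.46914789 0.00341003]
 [0.56887061 0.01668231]] 0.10060206098144689
```

View pics/w1.png

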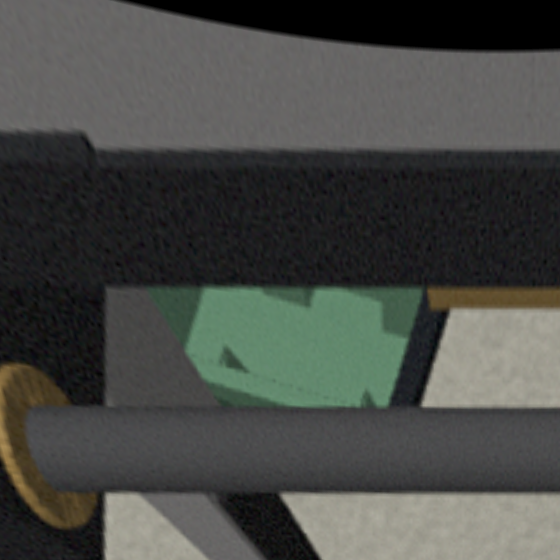

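The move was refused, and the picture (the gripper body over the green tote) shows nothing new. The rows probably need all four keys, so I'll repeat with dz included.

>>> servo_tool([
  {"dx": -1.6,"dy": -1.2,"dz": 0,"roll": 7.3},
  {"dx": -3.2,"dy": -2.4,"dz": 0,"roll": 14.6},
  {"dx": -4.8,"dy": -3.6,"dz": 0,"roll": 21.9},
  {"dx": -6.4,"dy": -4.8,"dz": 0,"roll": 29.2},
  {"dx": -8,"dy": -6,"dz": 0,"roll": 36.5},
  {"dx": -9.6,"dy": -7.2,"dz": 0,"roll": 43.8},
  {"dx": -11.2,"dy": -8.4,"dz": 0,"roll": 51.1},
  {"dx": -12.8,"dy": -9.6,"dz": 0,"roll": 58.4},
  {"dx": -14.4,"dy": -10.8,"dz": 0,"roll": 65.7},
  {"dx": -16,"dy": -12,"dz": 0,"roll": 73},
  {"dx": -16,"dy": -12,"dz": 0,"roll": 73},
  {"dx": -16,"dy": -12,"dz": 0,"roll": 73},
], gripper=1.0)

```text
clock: 1.4
tool_pos: [0.5301, -0.1599, 0.2054]
tcp_rot: [-3.141, -0.0, 0.298]
ft_force: [0.1, -0.6, 0.5]
gripper_width: 0.998
grasp_force: 0.0
```

Run:
```python
from h import *
from plant import ctrl
s=ctrl.get_state();c=ctrl.capture('wrist');pickle.dump((s,c),open('w1.pkl','wb'))
m=wrect(c,s['tool_pos'],s['tcp_rot'],0.07,0.40,-0.35,s=0.0005,w=560,h=560)
# overlay predicted rim outline
b=np.array([[92,66],[-92,66],[-92,-66],[92,-66]])/1e3
a=np.radians(16.8);R=np.array([[np.cos(a),-np.sin(a)],[np.sin(a),np.cos(a)]])
q=(((R@b.T).T+[.5317,-.2231]-[.40,-.35])/.0005).astype(int)
cv2.polylines(m,[q],True,(255,0,0),1)
cv2.imwrite('pics/w2.png',m[...,::-1])
```

```text
(no output)
```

View pics/w2.png

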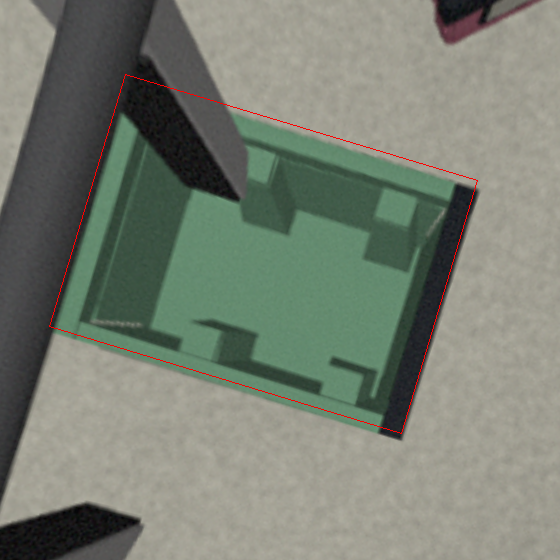

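Rectified wrist view: the label-end corners are at (478,190) and (402,438), so the yaw is about 17°. The tote sits about 3–4 mm further along its +y than predicted, which the closing fingers will centre. Descending.

>>> servo_tool([
  {"dx": 0,"dy": -0.3,"dz": 2.5,"roll": 0},
  {"dx": 0,"dy": -0.3,"dz": 5,"roll": 0},
  {"dx": 0,"dy": -0.3,"dz": 7.5,"roll": 0},
  {"dx": 0,"dy": -0.3,"dz": 10,"roll": 0},
  {"dx": 0,"dy": -0.3,"dz": 12,"roll": 0},
  {"dx": 0,"dy": -0.3,"dz": 13.5,"roll": 0},
  {"dx": 0,"dy": -0.3,"dz": 14.4,"roll": 0},
  {"dx": 0,"dy": -0.3,"dz": 14.8,"roll": 0},
  {"dx": 0,"dy": -0.3,"dz": 14.8,"roll": 0},
  {"dx": 0,"dy": -0.3,"dz": 14.8,"roll": 0},
])

```text
clock: 2.45
tool_pos: [0.5299, -0.1574, 0.0584]
tcp_rot: [3.14, -0.001, 0.297]
ft_force: [0.7, 0.2, -0.3]
gripper_width: 0.999
grasp_force: 0.0
```

>>> servo_tool([
  {"dx": 0,"dy": 0,"dz": 0.2,"roll": 0},
  {"dx": 0,"dy": 0,"dz": 0.2,"roll": 0},
  {"dx": 0,"dy": 0,"dz": 0.2,"roll": 0},
  {"dx": 0,"dy": 0,"dz": 0.2,"roll": 0},
  {"dx": 0,"dy": 0,"dz": 0.2,"roll": 0},
  {"dx": 0,"dy": 0,"dz": 0.2,"roll": 0},
  {"dx": 0,"dy": 0,"dz": 0.2,"roll": 0},
  {"dx": 0,"dy": 0,"dz": 0.2,"roll": 0},
  {"dx": 0,"dy": 0,"dz": 0.2,"roll": 0},
  {"dx": 0,"dy": 0,"dz": 0.2,"roll": 0},
], gripper=-1.0, newtons=45)

```text
clock: 3.45
tool_pos: [0.5291, -0.1571, 0.0555]
tcp_rot: [-3.142, -0.0, 0.297]
ft_force: [0.9, -0.9, -0.7]
gripper_width: 0.186
grasp_force: 0.0
```

>>> servo_tool([
  {"dx": 0,"dy": 0,"dz": 0,"roll": 0},
  {"dx": 0,"dy": 0,"dz": 0,"roll": 0},
  {"dx": 0,"dy": 0,"dz": 0,"roll": 0},
  {"dx": 0,"dy": 0,"dz": 0,"roll": 0},
])

```text
clock: 3.85
tool_pos: [0.5292, -0.1572, 0.0554]
tcp_rot: [3.141, -0.0, 0.297]
ft_force: [0.1, -0.2, -0.2]
gripper_width: 0.102
grasp_force: 45.0
```

>>> servo_tool([
  {"dx": 0,"dy": 0,"dz": -0.4,"roll": 0},
  {"dx": 0,"dy": 0,"dz": -1.2,"roll": 0},
  {"dx": 0,"dy": 0,"dz": -2.4,"roll": 0},
  {"dx": 0,"dy": 0,"dz": -4,"roll": 0},
  {"dx": 0,"dy": 0,"dz": -6,"roll": 0},
  {"dx": 0,"dy": 0,"dz": -8,"roll": 0},
  {"dx": 0,"dy": 0,"dz": -10,"roll": 0},
  {"dx": 0,"dy": 0,"dz": -11.5,"roll": 0},
  {"dx": 0,"dy": 0,"dz": -12.5,"roll": 0},
  {"dx": 0,"dy": 0,"dz": -13,"roll": 0},
  {"dx": 0,"dy": 0,"dz": -13,"roll": 0},
  {"dx": 0,"dy": 0,"dz": -13,"roll": 0},
])

```text
clock: 5.05
tool_pos: [0.5286, -0.1569, 0.1846]
tcp_rot: [-3.14, 0.001, 0.297]
ft_force: [-0.1, -0.5, -1.3]
gripper_width: 0.098
grasp_force: 45.0
```

Run:
```python
from h import *
from plant import ctrl
s=ctrl.get_state();D={n:ctrl.capture(n) for n in('scene','side','wrist')};pickle.dump((s,D),open('w2.pkl','wb'))
print(s['tool_pos'],s['tcp_rot'],s['ft_force'],s['wrist_torque'],s['gripper_width'])
z=s['tool_pos'][2]+.0145
m=wrect(D['wrist'],s['tool_pos'],s['tcp_rot'],z,0.40,-0.35,s=0.0005,w=560,h=560)
a=s['tcp_rot'][2];R=np.array([[np.cos(a),-np.sin(a)],[np.sin(a),np.cos(a)]])
b=np.array([[92,66],[-92,66],[-92,-66],[92,-66]])/1e3-[.016,.061]
q=(((R@b.T).T+s['tool_pos'][:2]-[.40,-.35])/.0005).astype(int)
cv2.polylines(m,[q],True,(255,0,0),1)
side=cv2.resize(D['side']['color'][140:350,180:420],(640,560),interpolation=cv2.INTER_CUBIC)[:,40:280+40]
cv2.imwrite('pics/w3.png',np.hstack([m,side[:, :240]])[...,::-1])
```

```text
[ 0.52864574 -0.15688551  0.18457575] [-3.14044953e+00  1.12969841e-03  2.96645625e-01] [-0.09778693 -0.49285684 -1.31544507] [ 0.09747627  0.06281096 -0.04974258] 0.09757908338379297
```

View pics/w3.png

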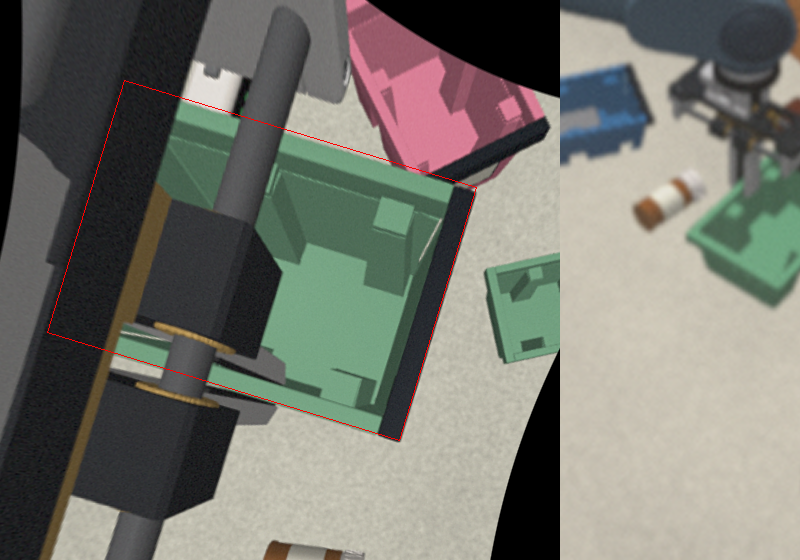

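The overlay of the rim (red) matches: the label corners are at (476,187) and (400,440), so the tote hangs level with the grip at (16,61). I'll move to a spot from which the wrist camera sees the blue tote and the bottle closely.

>>> servo_tool([
  {"dx": -0.2,"dy": -1,"dz": 0,"roll": 0},
  {"dx": -0.5,"dy": -3,"dz": 0,"roll": 0},
  {"dx": -1,"dy": -6,"dz": 0,"roll": 0},
  {"dx": -1.5,"dy": -9,"dz": 0,"roll": 0},
  {"dx": -2,"dy": -12,"dz": 0,"roll": 0},
  {"dx": -2.5,"dy": -14.5,"dz": 0,"roll": 0},
  {"dx": -2.8,"dy": -16.3,"dz": 0,"roll": 0},
  {"dx": -3,"dy": -17.3,"dz": 0,"roll": 0},
  {"dx": -3,"dy": -17.3,"dz": 0,"roll": 0},
  {"dx": -3,"dy": -17.3,"dz": 0,"roll": 0},
])

```text
clock: 6.2
tool_pos: [0.45, -0.0007, 0.1855]
tcp_rot: [3.141, -0.0, 0.297]
ft_force: [0.3, 0.8, -1.9]
gripper_width: 0.105
grasp_force: 45.0
```

Run:
```python
from h import *
from plant import ctrl
s=ctrl.get_state();D={n:ctrl.capture(n) for n in('scene','side','wrist')};pickle.dump((s,D),open('w3.pkl','wb'))
print(s['tool_pos'],s['tcp_rot'],s['gripper_width'])
m=wrect(D['wrist'],s['tool_pos'],s['tcp_rot'],.07,0.35,0.05,s=0.0005,w=560,h=560)
a=np.radians(-17.3);R=np.array([[np.cos(a),-np.sin(a)],[np.sin(a),np.cos(a)]])
b=np.array([[92,66],[-92,66],[-92,-66],[92,-66]])/1e3
q=(((R@b.T).T+[.5008,.2093]-[.35,.05])/.0005).astype(int)
cv2.polylines(m,[q],True,(255,0,0),1);print(q.tolist())
m2=wrect(D['wrist'],s['tool_pos'],s['tcp_rot'],.0225,0.44,-0.06,s=0.0006,w=240,h=280)
cv2.imwrite('pics/w4.png',np.hstack([m,np.vstack([m2,m2*0])])[...,::-1])
```

```text
[ 0.45004919 -0.00069116  0.18554125] [ 3.14112637e+00 -2.64290347e-04  2.96787654e-01] 0.10485389253632349
[[516, 389], [165, 499], [86, 247], [438, 137]]
```

View pics/w4.png

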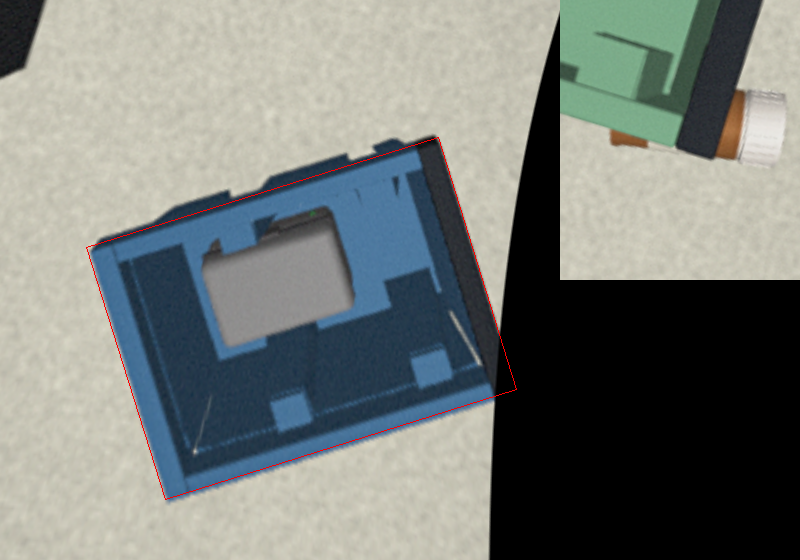

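The predicted rim outline of the blue tote fits within about 1 mm (corners (90,247), (437,137), (167,500)), and its dark end faces +x. I'll turn and carry the green tote over it in two halves.

>>> servo_tool([
  {"dx": 0.1,"dy": -0.2,"dz": 0,"roll": -2},
  {"dx": 0.3,"dy": -0.7,"dz": 0,"roll": -7},
  {"dx": 0.6,"dy": -1.4,"dz": 0,"roll": -14},
  {"dx": 0.9,"dy": -2.1,"dz": 0,"roll": -21},
  {"dx": 1.2,"dy": -2.9,"dz": 0,"roll": -29},
  {"dx": 1.6,"dy": -3.7,"dz": 0,"roll": -37},
  {"dx": 1.9,"dy": -4.5,"dz": 0,"roll": -45},
  {"dx": 2.3,"dy": -5.3,"dz": 0,"roll": -53},
  {"dx": 2.6,"dy": -6.1,"dz": 0,"roll": -61},
  {"dx": 2.9,"dy": -6.8,"dz": 0,"roll": -68},
  {"dx": 3.1,"dy": -7.2,"dz": 0,"roll": -73},
  {"dx": 3.1,"dy": -7.2,"dz": 0,"roll": -73},
])

```text
clock: 7.55
tool_pos: [0.4586, 0.0776, 0.1853]
tcp_rot: [-3.141, 0.0, 1.572]
ft_force: [-0.5, -0.6, -1.3]
gripper_width: 0.101
grasp_force: 45.0
```

>>> servo_tool([
  {"dx": 0.2,"dy": 0,"dz": 0,"roll": -2},
  {"dx": 0.7,"dy": 0.1,"dz": 0,"roll": -7},
  {"dx": 1.4,"dy": 0.2,"dz": 0,"roll": -14},
  {"dx": 2.2,"dy": 0.3,"dz": 0,"roll": -21},
  {"dx": 3,"dy": 0.4,"dz": 0,"roll": -29},
  {"dx": 3.9,"dy": 0.5,"dz": 0,"roll": -37},
  {"dx": 4.8,"dy": 0.6,"dz": 0,"roll": -45},
  {"dx": 5.7,"dy": 0.7,"dz": 0,"roll": -53},
  {"dx": 6.5,"dy": 0.8,"dz": 0,"roll": -61},
  {"dx": 7.3,"dy": 0.9,"dz": 0,"roll": -68},
  {"dx": 7.8,"dy": 0.9,"dz": 0,"roll": -72.6},
  {"dx": 7.8,"dy": 0.9,"dz": 0,"roll": -72.6},
])

```text
clock: 8.75
tool_pos: [0.4676, 0.1554, 0.1854]
tcp_rot: [-3.141, -0.0, 2.837]
ft_force: [-0.2, 0.5, -1.0]
gripper_width: 0.101
grasp_force: 45.0
```

Run:
```python
from h import *
from plant import ctrl
s=ctrl.get_state();D={n:ctrl.capture(n) for n in('scene','side','wrist')};pickle.dump((s,D),open('w4.pkl','wb'))
print(s['tool_pos'],s['tcp_rot'],np.degrees(s['tcp_rot'][2]),s['gripper_width'])
z=s['tool_pos'][2]+.0145
m=wrect(D['wrist'],s['tool_pos'],s['tcp_rot'],z,0.34,0.08,s=0.0005,w=560,h=560)
a=s['tcp_rot'][2];R=np.array([[np.cos(a),-np.sin(a)],[np.sin(a),np.cos(a)]])
b=np.array([[92,66],[-92,66],[-92,-66],[92,-66]])/1e3-[.016,.061]
q=(((R@b.T).T+s['tool_pos'][:2]-[.34,.08])/.0005).astype(int);print(q.tolist())
h=cv2.cvtColor(m,cv2.COLOR_RGB2HSV);V=h[...,2]
# far end long rim outer edge: sample along tote -y at tote x=40,60,75 ; label edge along tote x at y=-20,0
g=((h[...,0]>55)&(h[...,0]<88)&(h[...,1]>60))
def samp(msk,x,y):
    p=((R@(np.array([x,y])/1e3-[.016,.061])+s['tool_pos'][:2]-[.34,.08])/.0005).round().astype(int);return msk[p[1],p[0]]
for x in(30,45,60,75): print('far rim edge y at x',x,[y for y in np.arange(-50,-90,-.5) if samp(g,x,y)][-1:])
for y in(-40,-20,0,20): print('label edge x at y',y,[x for x in np.arange(60,110,.5) if samp(V<75,x,y)][-1:])
```

```text
[0.46755631 0.15543569 0.18535448] [-3.14120506e+00 -1.24757184e-04  2.83703256e+00] 162.54999196882181 0.10060653978497493
[[107, 186], [458, 76], [537, 328], [186, 438]]
far rim edge y at x 30 [np.float64(-64.5)]
far rim edge y at x 45 [np.float64(-64.5)]
far rim edge y at x 60 [np.float64(-64.5)]
far rim edge y at x 75 [np.float64(-64.5)]
label edge x at y -40 [np.float64(94.5)]
label edge x at y -20 [np.float64(94.5)]
label edge x at y 0 [np.float64(94.5)]
label edge x at y 20 [np.float64(94.5)]
```

Label and far rim edges agree within 2.5 mm. I'll nudge 2 mm and descend to just above the ledges.

>>> servo_tool([
  {"dx": -0.2,"dy": 0,"dz": 0.7,"roll": 0},
  {"dx": -0.2,"dy": 0,"dz": 1.7,"roll": 0},
  {"dx": -0.2,"dy": 0,"dz": 2.7,"roll": 0},
  {"dx": -0.2,"dy": 0,"dz": 3.7,"roll": 0},
  {"dx": -0.2,"dy": 0,"dz": 4.6,"roll": 0},
  {"dx": -0.2,"dy": 0,"dz": 5.2,"roll": 0},
  {"dx": -0.2,"dy": 0,"dz": 5.6,"roll": 0},
  {"dx": -0.2,"dy": 0,"dz": 5.9,"roll": 0},
  {"dx": -0.2,"dy": 0,"dz": 6.2,"roll": 0},
  {"dx": -0.2,"dy": 0,"dz": 6.5,"roll": 0},
  {"dx": -0.2,"dy": 0,"dz": 6.6,"roll": 0},
  {"dx": -0.2,"dy": 0,"dz": 6.6,"roll": 0},
])

```text
clock: 10.1
tool_pos: [0.4693, 0.1549, 0.1194]
tcp_rot: [-3.142, -0.0, 2.838]
ft_force: [0.3, -0.7, -1.3]
gripper_width: 0.104
grasp_force: 45.0
```

>>> servo_tool([
  {"dx": 0,"dy": 0,"dz": 0.1,"roll": 0},
  {"dx": 0,"dy": 0,"dz": 0.2,"roll": 0},
  {"dx": 0,"dy": 0,"dz": 0.3,"roll": 0},
  {"dx": 0,"dy": 0,"dz": 0.3,"roll": 0},
])

```text
clock: 10.5
tool_pos: [0.4693, 0.1548, 0.1163]
tcp_rot: [-3.141, -0.0, 2.838]
ft_force: [0.2, 0.6, -1.7]
gripper_width: 0.098
grasp_force: 45.0
```

>>> servo_tool([
  {"dx": 0,"dy": 0,"dz": 0.05,"roll": 0},
  {"dx": 0,"dy": 0,"dz": 0.1,"roll": 0},
  {"dx": 0,"dy": 0,"dz": 0.1,"roll": 0},
])

```text
clock: 10.8
tool_pos: [0.4695, 0.1548, 0.1156]
tcp_rot: [3.142, 0.0, 2.838]
ft_force: [0.3, -0.5, -0.9]
gripper_width: 0.099
grasp_force: 45.0
```

>>> servo_tool([
  {"dx": 0,"dy": 0,"dz": 0.05,"roll": 0},
  {"dx": 0,"dy": 0,"dz": 0.1,"roll": 0},
  {"dx": 0,"dy": 0,"dz": 0.1,"roll": 0},
])

```text
clock: 11.1
tool_pos: [0.4695, 0.1548, 0.1154]
tcp_rot: [-3.141, -0.0, 2.838]
ft_force: [-3.7, -0.8, 6.1]
gripper_width: 0.103
grasp_force: 45.0
```

Contact at the expected height (0.1154, with 0.1155 expected). Releasing and lifting off.

>>> servo_tool([
  {"dx": 0,"dy": 0,"dz": 0,"roll": 0},
  {"dx": 0,"dy": 0,"dz": 0,"roll": 0},
  {"dx": 0,"dy": 0,"dz": 0,"roll": 0},
  {"dx": 0,"dy": 0,"dz": 0,"roll": 0},
  {"dx": 0,"dy": 0,"dz": -0.5,"roll": 0},
  {"dx": 0,"dy": 0,"dz": -1.5,"roll": 0},
  {"dx": 0,"dy": 0,"dz": -3,"roll": 0},
  {"dx": 0,"dy": 0,"dz": -5,"roll": 0},
  {"dx": 0,"dy": 0,"dz": -7,"roll": 0},
  {"dx": 0,"dy": 0,"dz": -9,"roll": 0},
  {"dx": 0,"dy": 0,"dz": -10,"roll": 0},
  {"dx": 0,"dy": 0,"dz": -10,"roll": 0},
], gripper=0.0)

```text
clock: 12.3
tool_pos: [0.4705, 0.155, 0.2166]
tcp_rot: [3.14, 0.004, 2.838]
ft_force: [-0.3, 0.1, -0.1]
gripper_width: 0.5
grasp_force: 0.0
```

>>> servo_tool([
  {"dx": -1,"dy": -0.9,"dz": 0,"roll": -2},
  {"dx": -3,"dy": -2.6,"dz": 0,"roll": -6},
  {"dx": -5.5,"dy": -4.8,"dz": 0,"roll": -11},
  {"dx": -8,"dy": -6.9,"dz": 0,"roll": -16},
  {"dx": -10.2,"dy": -8.8,"dz": 0,"roll": -20},
  {"dx": -11.8,"dy": -10.2,"dz": 0,"roll": -24},
  {"dx": -12.4,"dy": -10.8,"dz": 0,"roll": -25},
  {"dx": -12.4,"dy": -10.8,"dz": 0,"roll": -25},
  {"dx": -12.4,"dy": -10.8,"dz": 0,"roll": -25},
], gripper=1.0)

```text
clock: 13.2
tool_pos: [0.5547, 0.0154, 0.2138]
tcp_rot: [3.141, -0.001, -3.01]
ft_force: [0.8, -0.6, 0.3]
gripper_width: 0.999
grasp_force: 0.0
```

Run:
```python
from h import *
from plant import ctrl
s=ctrl.get_state();D={n:ctrl.capture(n) for n in('scene','side','wrist')};pickle.dump((s,D),open('w5.pkl','wb'))
print(s['tool_pos'],np.degrees(s['tcp_rot']))
# bottle from the wrist view: amber regions and white cap on axis plane
m=wrect(D['wrist'],s['tool_pos'],s['tcp_rot'],.0225,0.42,-0.07,s=0.0005,w=400,h=320)
h=cv2.cvtColor(m,cv2.COLOR_RGB2HSV)
am=((h[...,0]<22)&(h[...,1]>120)&(h[...,2]>60)).astype('u1')*255
num,l,st,ce=cv2.connectedComponentsWithStats(am)
pts=[]
for i in range(1,num):
    if st[i][4]>400: print('amber',st[i][4],ce[i]*.0005+[.42,-.07])
    
# stacked green tote: slice of silhouettes at z=.129 from scene+side
def sil(c):
    q=cv2.cvtColor(c['color'],cv2.COLOR_RGB2HSV);return ((q[...,2]<95)|(q[...,1]>70)).astype('u1')*255
r=[cv2.threshold(rect(D[n],sil(D[n]),0.129),127,255,0)[1] for n in('scene','side')]
I=cv2.morphologyEx(cv2.bitwise_and(*r),cv2.MORPH_CLOSE,np.ones((9,9)))
for k in cv2.findContours(I,cv2.RETR_EXTERNAL,cv2.CHAIN_APPROX_NONE)[0]:
    A=cv2.contourArea(k)*S*S*1e4
    if 50<A<800:
        c0,wh,a=cv2.minAreaRect(k);print('slice',round(A),xy(c0).round(4),(np.array(wh)*S*1e3).round(1),round(a,1))
a=cv2.resize(D['scene']['color'][110:230,190:370],(600,400),interpolation=cv2.INTER_CUBIC)
m=cv2.copyMakeBorder(m,0,80,0,0,cv2.BORDER_CONSTANT)[:, :200*2][:, :200] if False else cv2.resize(m,(200,160))
cv2.imwrite('pics/w5.png',np.hstack([a,np.vstack([m,np.zeros((240,200,3),'u1')])])[...,::-1])
```

```text
[0.55473311 0.01540446 0.21382965] [ 1.79960154e+02 -6.88498794e-02 -1.72432758e+02]
amber 3430 [0.48412289 0.00587638]
amber 2338 [0.54149102 0.01339029]
slice 68 [0.4935 0.5918] [ 15.5 487. ] 90.0
slice 213 [0.4984 0.2099] [135.3 182.2] 73.0
slice 88 [0.8378 0.0194] [ 69.1 139.3] 10.7
slice 91 [ 0.8181 -0.219 ] [ 96.8 110. ] 76.9
slice 70 [ 0.6412 -0.4526] [86.6 87.4] 63.7
slice 790 [ 9.122e-01 -2.000e-04] [1199.5  174.5] 90.0
```

View pics/w5.png

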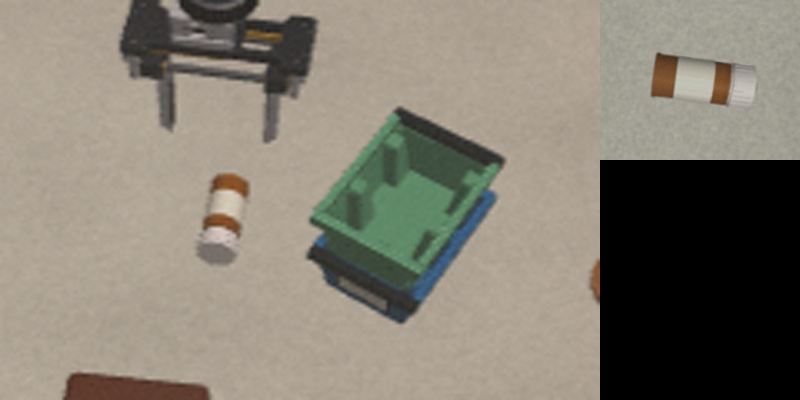

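The scene crop shows the green tote standing on the blue one with its dark end at the blue's plain end (crop (450,140)). The slice at rim height gives centre (0.498,0.210), against the blue tote's (0.501,0.209). In the inset the bottle runs from the foot at (653,75) to the cap at (755,86). I'll go down to the cap.

>>> servo_tool([
  {"dx": -0.3,"dy": 0,"dz": 2,"roll": 0},
  {"dx": -0.3,"dy": 0,"dz": 5,"roll": 0},
  {"dx": -0.3,"dy": 0,"dz": 8,"roll": 0},
  {"dx": -0.3,"dy": 0,"dz": 11,"roll": 0},
  {"dx": -0.3,"dy": 0,"dz": 14,"roll": 0},
  {"dx": -0.3,"dy": 0,"dz": 16.5,"roll": 0},
  {"dx": -0.3,"dy": 0,"dz": 18.5,"roll": 0},
  {"dx": -0.3,"dy": 0,"dz": 19.7,"roll": 0},
  {"dx": -0.3,"dy": 0,"dz": 20.3,"roll": 0},
  {"dx": -0.3,"dy": 0,"dz": 20.3,"roll": 0},
  {"dx": -0.3,"dy": 0,"dz": 20.3,"roll": 0},
])

```text
clock: 14.45
tool_pos: [0.5592, 0.0151, 0.0125]
tcp_rot: [-3.141, 0.002, -3.009]
ft_force: [-1.0, -0.5, 0.5]
gripper_width: 0.999
grasp_force: 0.0
```

>>> servo_tool([
  {"dx": 0.1,"dy": 0,"dz": 0.4,"roll": 0},
  {"dx": 0.1,"dy": 0,"dz": 0.8,"roll": 0},
  {"dx": 0.1,"dy": 0,"dz": 0.8,"roll": 0},
  {"dx": 0.1,"dy": 0,"dz": 0.8,"roll": 0},
  {"dx": 0.1,"dy": 0,"dz": 0.8,"roll": 0},
  {"dx": 0.1,"dy": 0,"dz": 0.8,"roll": 0},
  {"dx": 0.1,"dy": 0,"dz": 0.8,"roll": 0},
  {"dx": 0.1,"dy": 0,"dz": 0.8,"roll": 0},
  {"dx": 0.1,"dy": 0,"dz": 0.8,"roll": 0},
  {"dx": 0.1,"dy": 0,"dz": 0.8,"roll": 0},
], gripper=-1.0, newtons=5)

```text
clock: 15.45
tool_pos: [0.5575, 0.015, 0.0036]
tcp_rot: [-3.142, 0.0, -3.009]
ft_force: [0.5, 0.3, 0.6]
gripper_width: 0.479
grasp_force: 5.0
```

The grip is at 45 mm, which is the cap diameter. I'll pivot the bottle up about its foot edge on the table with a light grip, following the arc.

>>> servo_tool([
  {"dx": 0.2,"dy": 0,"dz": -0.75,"roll": 0},
  {"dx": 0.5,"dy": 0,"dz": -1.5,"roll": 0},
  {"dx": 0.9,"dy": 0,"dz": -2.2,"roll": 0},
  {"dx": 1.3,"dy": 0,"dz": -2.85,"roll": 0},
  {"dx": 1.75,"dy": 0,"dz": -3.5,"roll": 0},
  {"dx": 2.3,"dy": 0,"dz": -4.05,"roll": 0},
  {"dx": 2.85,"dy": 0,"dz": -4.6,"roll": 0},
  {"dx": 3.5,"dy": 0,"dz": -5.1,"roll": 0},
  {"dx": 4.15,"dy": 0,"dz": -5.5,"roll": 0},
  {"dx": 4.15,"dy": 0,"dz": -5.5,"roll": 0},
])

```text
clock: 16.45
tool_pos: [0.5157, 0.0094, 0.0589]
tcp_rot: [-3.141, 0.0, -3.009]
ft_force: [0.6, 0.1, -1.3]
gripper_width: 0.476
grasp_force: 5.0
```

```bash
cat > tilt.py <<'E'
from h import *
from plant import ctrl
s=ctrl.get_state();D={n:ctrl.capture(n) for n in('scene','side','wrist')};pickle.dump((s,D),open('wt.pkl','wb'))
print(s['tool_pos'].round(4),s['gripper_width'],s['grasp_force'],s['ft_force'].round(1))
# amber blobs in scene & side -> triangulate; grasp point as the cap
P=[];B=[]
for n in('scene','side'):
    c=D[n];h=cv2.cvtColor(c['color'],cv2.COLOR_RGB2HSV)
    m=((h[...,0]<22)&(h[...,1]>120)&(h[...,2]>50)).astype('u1')*255
    u=proj(c,[*s['tool_pos'][:2],s['tool_pos'][2]/2+.01])[0].astype(int)
    k=np.zeros_like(m);cv2.circle(k,[int(u[0]),int(u[1])],40,255,-1);m&=k
    num,l,st,ce=cv2.connectedComponentsWithStats(m)
    b=sorted([(int(st[i][4]),ce[i]) for i in range(1,num) if st[i][4]>12],key=lambda t:-t[0])[:2]
    print(n,[(a,q.round(1).tolist()) for a,q in b])
    R=cv2.Rodrigues(np.array(c['rvec'],float))[0];P.append(np.array(c['camera_matrix'])@np.column_stack([R,np.array(c['tvec']).ravel()]));B.append(b)
for i in range(min(len(B[0]),len(B[1]))):
    X=cv2.triangulatePoints(P[0],P[1],B[0][i][1].reshape(2,1),B[1][i][1].reshape(2,1)).ravel();print('amber pt',(X[:3]/X[3]).round(4))
E
python3 tilt.py
```

```text
[0.5157 0.0094 0.0589] 0.47614043766551223 4.999929741024971 [ 0.6  0.1 -1.3]
scene [(32, [257.6, 158.0])]
side [(40, [218.1, 214.2])]
amber pt [0.4597 0.0056 0.0607]
```

The bottle was mostly carried and pivoted only about 17°. I'll lower the grip to 3 N so gravity can swing it.

>>> servo_tool([
  {"dx": 0,"dy": 0,"dz": 0,"roll": 0},
  {"dx": 0,"dy": 0,"dz": 0,"roll": 0},
  {"dx": 0,"dy": 0,"dz": 0,"roll": 0},
  {"dx": 0,"dy": 0,"dz": 0,"roll": 0},
], newtons=3)

```text
clock: 17.0
tool_pos: [0.5169, 0.0095, 0.0588]
tcp_rot: [-3.141, 0.001, -3.009]
ft_force: [0.9, 0.6, 1.3]
gripper_width: 0.477
grasp_force: 3.0
```

```bash
python3 tilt.py
```

```text
[0.5169 0.0095 0.0588] 0.4769523491708597 2.999719977378845 [0.9 0.6 1.3]
scene [(13, [267.2, 143.6])]
side [(21, [222.7, 222.9]), (13, [230.2, 210.2])]
amber pt [ 0.4267 -0.0051  0.0725]
```

```bash
cat > ang.py <<'E'
from h import *
s,D=pickle.load(open('wt.pkl','rb'))
g=np.array([*s['tool_pos'][:2],s['tool_pos'][2]+.0188]);ax=np.array([.991,.131,0])
for t in range(0,100,10):
    r=np.radians(t);f=lambda d:g-d*(ax*np.cos(r)+np.array([0,0,np.sin(r)]))
    print(t,[ (proj(D[n],f(.078))[0].round(0).tolist(),proj(D[n],f(.019))[0].round(0).tolist()) for n in('scene','side')])
E
python3 ang.py
```

```text
0 [([260.0, 149.0], [258.0, 161.0]), ([217.0, 216.0], [230.0, 207.0])]
10 [([260.0, 152.0], [258.0, 162.0]), ([218.0, 218.0], [230.0, 208.0])]
20 [([260.0, 155.0], [258.0, 163.0]), ([219.0, 220.0], [230.0, 209.0])]
30 [([260.0, 158.0], [258.0, 163.0]), ([220.0, 222.0], [230.0, 209.0])]
40 [([259.0, 161.0], [258.0, 164.0]), ([222.0, 223.0], [231.0, 209.0])]
50 [([259.0, 165.0], [257.0, 165.0]), ([224.0, 223.0], [231.0, 209.0])]
60 [([259.0, 168.0], [257.0, 166.0]), ([227.0, 223.0], [232.0, 209.0])]
70 [([258.0, 172.0], [257.0, 167.0]), ([229.0, 222.0], [233.0, 209.0])]
80 [([257.0, 175.0], [257.0, 168.0]), ([232.0, 221.0], [233.0, 209.0])]
90 [([257.0, 178.0], [257.0, 168.0]), ([235.0, 219.0], [234.0, 209.0])]
```

The side view puts the foot at 43°, so at 3 N the bottle swung until its foot touched the table. I'll continue the arc up to vertical.

>>> servo_tool([
  {"dx": 0.7,"dy": 0,"dz": -0.35,"roll": 0},
  {"dx": 1.4,"dy": 0,"dz": -0.65,"roll": 0},
  {"dx": 2.15,"dy": 0,"dz": -0.9,"roll": 0},
  {"dx": 2.9,"dy": 0,"dz": -1.05,"roll": 0},
  {"dx": 3.7,"dy": 0,"dz": -1.15,"roll": 0},
  {"dx": 4.5,"dy": 0,"dz": -1.2,"roll": 0},
  {"dx": 5.3,"dy": 0,"dz": -1.15,"roll": 0},
  {"dx": 6.05,"dy": 0,"dz": -1.05,"roll": 0},
  {"dx": 6.8,"dy": 0,"dz": -0.95,"roll": 0},
  {"dx": 6.8,"dy": 0,"dz": -0.95,"roll": 0},
  {"dx": 6.8,"dy": 0,"dz": -0.95,"roll": 0},
])

```text
clock: 18.25
tool_pos: [0.4488, 0.0004, 0.068]
tcp_rot: [-3.142, 0.0, -3.009]
ft_force: [0.3, -0.4, -0.5]
gripper_width: 0.479
grasp_force: 3.0
```

```bash
python3 tilt.py; python3 ang.py
```

```text
[4.488e-01 4.000e-04 6.800e-02] 0.479062981218202 2.9999754577875137 [ 0.3 -0.4 -0.5]
scene []
side []
0 [([263.0, 134.0], [261.0, 146.0]), ([201.0, 224.0], [215.0, 215.0])]
10 [([263.0, 137.0], [261.0, 146.0]), ([202.0, 226.0], [215.0, 216.0])]
20 [([263.0, 140.0], [261.0, 147.0]), ([203.0, 228.0], [215.0, 216.0])]
30 [([263.0, 143.0], [261.0, 148.0]), ([205.0, 230.0], [215.0, 217.0])]
40 [([262.0, 146.0], [260.0, 149.0]), ([207.0, 231.0], [216.0, 217.0])]
50 [([262.0, 150.0], [260.0, 150.0]), ([209.0, 231.0], [216.0, 217.0])]
60 [([261.0, 153.0], [260.0, 151.0]), ([212.0, 231.0], [217.0, 217.0])]
70 [([261.0, 157.0], [260.0, 151.0]), ([214.0, 230.0], [218.0, 217.0])]
80 [([260.0, 160.0], [260.0, 152.0]), ([217.0, 229.0], [219.0, 217.0])]
90 [([260.0, 163.0], [260.0, 153.0]), ([220.0, 227.0], [219.0, 216.0])]
```

Run:
```python
from h import *
s,D=pickle.load(open('wt.pkl','rb'))
for n,u in(('scene',(260,158)),('side',(217,222))):
    h=cv2.cvtColor(D[n]['color'],cv2.COLOR_RGB2HSV)
    print(n);
    for y in range(u[1]-16,u[1]+17,2): print(y,[tuple(int(v) for v in h[y,x]) for x in range(u[0]-12,u[0]+13,4)])
```

```text
scene
142 [(15, 39, 171), (8, 21, 98), (19, 40, 174), (18, 38, 168), (16, 35, 170), (10, 26, 59), (18, 37, 172)]
144 [(18, 38, 174), (17, 23, 98), (14, 38, 180), (10, 28, 198), (16, 38, 174), (13, 23, 100), (16, 38, 173)]
146 [(17, 37, 173), (4, 18, 101), (11, 26, 197), (11, 27, 199), (11, 28, 200), (6, 13, 100), (18, 38, 173)]
148 [(17, 37, 178), (11, 21, 99), (11, 31, 200), (11, 28, 199), (12, 29, 201), (4, 20, 102), (15, 38, 175)]
150 [(16, 38, 175), (17, 18, 97), (11, 27, 199), (11, 28, 201), (9, 25, 200), (10, 23, 102), (17, 37, 171)]
152 [(17, 39, 168), (175, 16, 98), (8, 26, 199), (9, 27, 199), (9, 28, 184), (12, 25, 104), (18, 39, 178)]
154 [(16, 37, 174), (18, 40, 172), (14, 28, 135), (12, 26, 197), (12, 64, 111), (16, 32, 150), (17, 37, 172)]
156 [(17, 37, 174), (18, 39, 172), (17, 41, 155), (12, 75, 85), (19, 41, 107), (17, 38, 176), (16, 40, 177)]
158 [(18, 33, 172), (16, 37, 177), (16, 36, 175), (10, 68, 86), (13, 93, 99), (15, 38, 176), (16, 36, 176)]
160 [(19, 38, 169), (16, 37, 174), (16, 36, 171), (16, 38, 175), (16, 38, 175), (18, 36, 176), (16, 39, 177)]
162 [(19, 
[... 1922 characters left out ...]
 176), (23, 26, 193), (23, 27, 198)]
228 [(19, 29, 191), (17, 54, 150), (25, 27, 161), (21, 23, 142), (21, 25, 192), (21, 26, 194), (21, 27, 200)]
230 [(18, 36, 184), (14, 125, 122), (16, 53, 139), (22, 37, 130), (23, 29, 196), (20, 27, 197), (21, 27, 196)]
232 [(18, 35, 187), (13, 134, 118), (13, 116, 110), (15, 61, 118), (23, 27, 195), (21, 27, 197), (22, 25, 194)]
234 [(21, 27, 192), (14, 69, 145), (13, 111, 110), (17, 46, 138), (21, 27, 191), (21, 26, 198), (21, 30, 197)]
236 [(22, 24, 192), (19, 29, 187), (17, 40, 160), (19, 30, 185), (17, 27, 195), (21, 27, 195), (19, 29, 195)]
238 [(22, 29, 194), (21, 28, 193), (21, 28, 193), (21, 26, 193), (21, 26, 196), (21, 26, 195), (21, 26, 193)]
```

The foot band in the side view is at (212,232), so the bottle is at about 63° and the foot slid. I'll go back and then drag the foot along the table with light downward pressure, so that friction rights the bottle.

>>> servo_tool([
  {"dx": -2,"dy": 0,"dz": -1,"roll": 0},
  {"dx": -5,"dy": 0,"dz": -1,"roll": 0},
  {"dx": -7,"dy": 0,"dz": -0.5,"roll": 0},
  {"dx": -7,"dy": 0,"dz": 0,"roll": 0},
  {"dx": -6,"dy": 0,"dz": 0.1,"roll": 0},
  {"dx": -5,"dy": 0,"dz": 0.15,"roll": 0},
  {"dx": -4,"dy": 0,"dz": 0.15,"roll": 0},
  {"dx": -3,"dy": 0,"dz": 0.15,"roll": 0},
  {"dx": -2,"dy": 0,"dz": 0.15,"roll": 0},
  {"dx": -1,"dy": 0,"dz": 0.15,"roll": 0},
  {"dx": 0,"dy": 0,"dz": 0.15,"roll": 0},
  {"dx": 0,"dy": 0,"dz": 0.15,"roll": 0},
])

```text
clock: 19.6
tool_pos: [0.4475, 0.0005, 0.0663]
tcp_rot: [3.141, -0.001, -3.009]
ft_force: [-0.1, 0.2, -1.0]
gripper_width: 0.474
grasp_force: 3.0
```

```bash
cat > tilt.py <<'E'
from h import *
from plant import ctrl
s=ctrl.get_state();D={n:ctrl.capture(n) for n in('scene','side','wrist')};pickle.dump((s,D),open('wt.pkl','wb'))
print(s['tool_pos'].round(4),round(s['gripper_width'],3),s['grasp_force'].round(1),s['ft_force'].round(1))
g=np.array([*s['tool_pos'][:2],s['tool_pos'][2]+.0188])
a=s['tcp_rot'][2]+np.pi;ax=np.array([np.cos(a),np.sin(a),0])
for n in('scene','side'):
    h=cv2.cvtColor(D[n]['color'],cv2.COLOR_RGB2HSV)
    m=((h[...,0]>8)&(h[...,0]<20)&(h[...,1]>55)&(h[...,2]>40)).astype('u1')*255
    u=proj(D[n],g-[0,0,.04])[0].astype(int);k=np.zeros_like(m);cv2.circle(k,(int(u[0]),int(u[1])),28,255,-1)
    num,l,st,ce=cv2.connectedComponentsWithStats(m&k)
    print(n,'blobs (area,centre,x,y,w,h)',[(int(st[i][4]),ce[i].round(1).tolist(),st[i][:4].tolist()) for i in range(1,num) if st[i][4]>4])
    for t in(45,60,75,90,105):
        r=np.radians(t);f=lambda d:proj(D[n],g-d*(ax*np.cos(r)+np.array([0,0,np.sin(r)])))[0].round(0).tolist()
        print(' ',t,'foot',f(.078),'upper',f(.019))
E
python3 tilt.py
```

```text
Traceback (most recent call last):
  File "tilt.py", line 4, in <module>
    print(s['tool_pos'].round(4),round(s['gripper_width'],3),s['grasp_force'].round(1),s['ft_force'].round(1))
                                                             ^^^^^^^^^^^^^^^^^^^^^^
AttributeError: 'float' object has no attribute 'round'
```

```bash
sed -i "s/s\['grasp_force'\].round(1)/s['grasp_force']/" tilt.py; python3 tilt.py
```

```text
[4.492e-01 4.000e-04 6.670e-02] 0.476 3.000010885298252 [ 1.   0.  -1.2]
scene blobs (area,centre,x,y,w,h) [(7, [250.0, 133.0], [247, 133, 7, 1]), (7, [259.0, 134.0], [256, 134, 7, 1]), (5, [271.6, 139.0], [271, 138, 2, 3]), (33, [260.0, 156.5], [255, 154, 11, 5]), (43, [260.4, 163.7], [255, 160, 12, 7])]
  45 foot [262.0, 148.0] upper [260.0, 150.0]
  60 foot [261.0, 154.0] upper [260.0, 151.0]
  75 foot [261.0, 158.0] upper [260.0, 152.0]
  90 foot [260.0, 163.0] upper [260.0, 153.0]
  105 foot [259.0, 166.0] upper [260.0, 154.0]
side blobs (area,centre,x,y,w,h) [(5, [219.4, 204.4], [219, 203, 2, 4]), (25, [217.5, 219.4], [214, 217, 8, 5]), (40, [218.2, 230.8], [213, 228, 11, 6])]
  45 foot [208.0, 231.0] upper [216.0, 217.0]
  60 foot [212.0, 231.0] upper [217.0, 217.0]
  75 foot [216.0, 230.0] upper [218.0, 217.0]
  90 foot [220.0, 227.0] upper [219.0, 216.0]
  105 foot [225.0, 224.0] upper [220.0, 216.0]
```

Both views show about 85–90° (the scene foot band is at (260,164) under the upper band at (260,157)). I'll let it settle on the table by opening slightly, then regrip more firmly.

>>> servo_tool([
  {"dx": 0,"dy": 0,"dz": 0,"roll": 0},
  {"dx": 0,"dy": 0,"dz": 0,"roll": 0},
  {"dx": 0,"dy": 0,"dz": 0,"roll": 0},
  {"dx": 0,"dy": 0,"dz": 0,"roll": 0},
  {"dx": 0,"dy": 0,"dz": 0,"roll": 0},
  {"dx": 0,"dy": 0,"dz": 0,"roll": 0},
  {"dx": 0,"dy": 0,"dz": 0,"roll": 0},
  {"dx": 0,"dy": 0,"dz": 0,"roll": 0},
], gripper=0.25)

```text
clock: 20.7
tool_pos: [0.4488, 0.0005, 0.0665]
tcp_rot: [-3.142, 0.0, -3.009]
ft_force: [-0.5, 0.0, -0.4]
gripper_width: 0.627
grasp_force: 0.0
```

```bash
python3 tilt.py
```

```text
[0.4488 0.0005 0.0665] 0.627 0.0 [-0.5  0.  -0.4]
scene blobs (area,centre,x,y,w,h) [(17, [251.1, 133.2], [245, 132, 14, 3]), (8, [273.5, 139.5], [273, 138, 2, 4]), (41, [260.4, 154.6], [255, 152, 12, 6]), (47, [260.0, 163.7], [255, 161, 12, 6])]
  45 foot [262.0, 148.0] upper [260.0, 150.0]
  60 foot [261.0, 154.0] upper [260.0, 151.0]
  75 foot [261.0, 158.0] upper [260.0, 152.0]
  90 foot [260.0, 163.0] upper [260.0, 153.0]
  105 foot [259.0, 166.0] upper [260.0, 154.0]
side blobs (area,centre,x,y,w,h) [(30, [217.4, 221.6], [213, 220, 10, 4]), (39, [218.1, 232.0], [213, 230, 11, 5])]
  45 foot [208.0, 231.0] upper [216.0, 217.0]
  60 foot [212.0, 231.0] upper [217.0, 217.0]
  75 foot [216.0, 230.0] upper [218.0, 217.0]
  90 foot [220.0, 228.0] upper [219.0, 217.0]
  105 foot [225.0, 224.0] upper [220.0, 216.0]
```

Run:
```python
from h import *
s,D=pickle.load(open('wt.pkl','rb'))
tx,ty=s['tool_pos'][:2]
m=wrect(D['wrist'],s['tool_pos'],s['tcp_rot'],.098,tx-.08,ty-.06,s=0.0005,w=320,h=240)
cv2.imwrite('pics/cap.png',cv2.resize(m,(800,600),interpolation=cv2.INTER_CUBIC)[...,::-1])
```

```text
(no output)
```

View pics/cap.png

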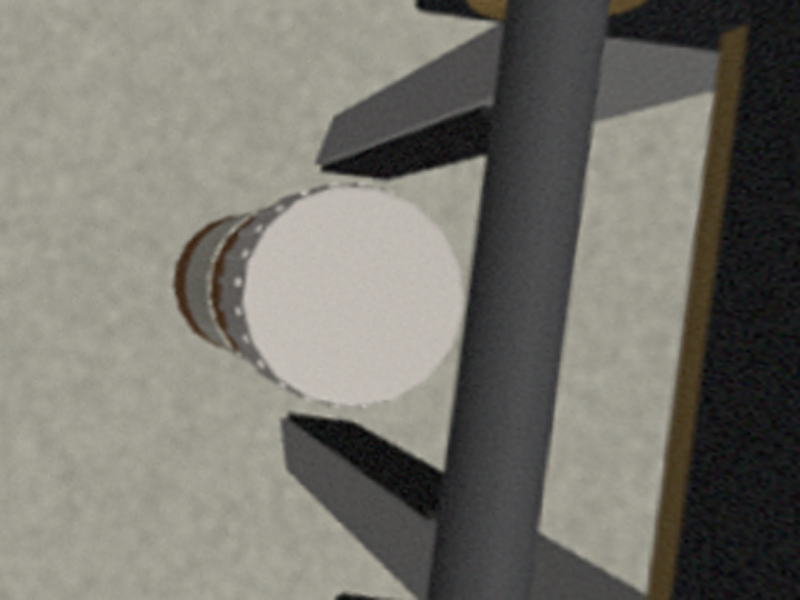

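The cap disc is at (355,294) with radius 110 px, which is 22 mm as it should be. The bottle is upright and 9 mm along tool +x from the grip, so I'll centre on it and grip.

>>> servo_tool([
  {"dx": 0.5,"dy": 0,"dz": 0,"roll": 0},
  {"dx": 0.9,"dy": 0,"dz": 0,"roll": 0},
  {"dx": 0.9,"dy": 0,"dz": 0,"roll": 0},
  {"dx": 0.9,"dy": 0,"dz": 0,"roll": 0},
])

```text
clock: 21.25
tool_pos: [0.4398, -0.0007, 0.0665]
tcp_rot: [-3.142, 0.0, -3.009]
ft_force: [1.0, -0.3, 0.3]
gripper_width: 0.625
grasp_force: 0.0
```

>>> servo_tool([
  {"dx": 0,"dy": 0,"dz": 0,"roll": 0},
  {"dx": 0,"dy": 0,"dz": 0,"roll": 0},
  {"dx": 0,"dy": 0,"dz": 0,"roll": 0},
  {"dx": 0,"dy": 0,"dz": 0,"roll": 0},
  {"dx": 0,"dy": 0,"dz": 0,"roll": 0},
  {"dx": 0,"dy": 0,"dz": 0,"roll": 0},
  {"dx": 0,"dy": 0,"dz": 0,"roll": 0},
], gripper=-1.0, newtons=20)

```text
clock: 21.95
tool_pos: [0.44, -0.0007, 0.0665]
tcp_rot: [-3.142, 0.0, -3.009]
ft_force: [1.0, -1.2, 0.4]
gripper_width: 0.475
grasp_force: 20.0
```

Gripped (45 mm, 20 N). Now the lift.

>>> servo_tool([
  {"dx": 0,"dy": 0,"dz": -0.5,"roll": 0},
  {"dx": 0,"dy": 0,"dz": -2,"roll": 0},
  {"dx": 0,"dy": 0,"dz": -4.5,"roll": 0},
  {"dx": 0,"dy": 0,"dz": -7.5,"roll": 0},
  {"dx": 0,"dy": 0,"dz": -10.5,"roll": 0},
  {"dx": 0,"dy": 0,"dz": -13,"roll": 0},
  {"dx": 0,"dy": 0,"dz": -15,"roll": 0},
  {"dx": 0,"dy": 0,"dz": -16,"roll": 0},
  {"dx": 0,"dy": 0,"dz": -16,"roll": 0},
  {"dx": 0,"dy": 0,"dz": -16,"roll": 0},
])

```text
clock: 22.95
tool_pos: [0.4394, -0.0006, 0.2255]
tcp_rot: [3.141, -0.001, -3.009]
ft_force: [0.1, 0.1, -0.4]
gripper_width: 0.476
grasp_force: 20.0
```

>>> servo_tool([
  {"dx": -0.4,"dy": 1,"dz": 0,"roll": 0},
  {"dx": -1.2,"dy": 3,"dz": 0,"roll": 0},
  {"dx": -2.3,"dy": 6,"dz": 0,"roll": 0},
  {"dx": -3.5,"dy": 9,"dz": 0,"roll": 0},
  {"dx": -4.7,"dy": 12,"dz": 0,"roll": 0},
  {"dx": -5.8,"dy": 15,"dz": 0,"roll": 0},
  {"dx": -6.8,"dy": 17.5,"dz": 0,"roll": 0},
  {"dx": -7.5,"dy": 19.4,"dz": 0,"roll": 0},
  {"dx": -7.9,"dy": 20.4,"dz": 0,"roll": 0},
  {"dx": -7.9,"dy": 20.4,"dz": 0,"roll": 0},
  {"dx": -7.9,"dy": 20.4,"dz": 0,"roll": 0},
])

```text
clock: 24.05
tool_pos: [0.4908, 0.2117, 0.2258]
tcp_rot: [-3.141, -0.001, -3.009]
ft_force: [-0.2, 0.2, -1.0]
gripper_width: 0.475
grasp_force: 20.0
```

Run:
```python
from h import *
from plant import ctrl
s=ctrl.get_state();D={n:ctrl.capture(n) for n in('scene','side','wrist')};pickle.dump((s,D),open('w7.pkl','wb'))
t=s['tool_pos'];print(t)
# bottle amber bands vs a vertical line through the tool
for n in('scene','side'):
    h=cv2.cvtColor(D[n]['color'],cv2.COLOR_RGB2HSV)
    m=((h[...,0]>5)&(h[...,0]<20)&(h[...,1]>60)&(h[...,2]>40)).astype('u1')*255
    u=proj(D[n],t-[0,0,.02])[0];k=np.zeros_like(m);cv2.circle(k,(int(u[0]),int(u[1])),24,255,-1)
    num,l,st,ce=cv2.connectedComponentsWithStats(m&k)
    print(n,[(int(st[i][4]),ce[i].round(1).tolist()) for i in range(1,num) if st[i][4]>6],'pred upper/foot',proj(D[n],[t-[0,0,.001],t-[0,0,.056]]).round(1).tolist())
# green tote rim edges in the wrist view, in the green tote frame (centre .500,.209, yaw 162.7)
a=np.radians(162.7);R=np.array([[np.cos(a),-np.sin(a)],[np.sin(a),np.cos(a)]])
m=wrect(D['wrist'],t,s['tcp_rot'],.13,.36,.07,s=.0005,w=560,h=560);h=cv2.cvtColor(m,cv2.COLOR_RGB2HSV)
g=((h[...,0]>55)&(h[...,0]<88)&(h[...,1]>60));dk=h[...,2]<75
def sm(q,x,y):
    p=((R@(np.array([x,y])/1e3)+[.5,.209]-[.36,.07])/.0005).round().astype(int);return q[p[1],p[0]] if 0<=p.min() and p.max()<560 else 0
for x in(40,55,70): print('x',x,'y edges',[[y for y in r if sm(g,x,y)][-1:] for r in(np.arange(40,85,.5),np.arange(-40,-85,-.5))])
for y in(-30,0,30): print('y',y,'label edge',[x for x in np.arange(70,110,.5) if sm(dk,x,y)][-1:])
```

```text
[0.49084616 0.2116822  0.22581138]
scene [(51, [316.4, 149.4]), (48, [314.5, 159.8])] pred upper/foot [[316.8, 146.1], [315.0, 156.5]]
side [(9, [193.4, 129.2]), (22, [194.0, 150.1]), (31, [174.9, 157.3]), (36, [197.7, 161.9])] pred upper/foot [[195.8, 147.0], [197.4, 158.7]]
x 40 y edges [[np.float64(64.5)], [np.float64(-65.0)]]
x 55 y edges [[np.float64(64.5)], [np.float64(-65.0)]]
x 70 y edges [[np.float64(64.0)], [np.float64(-65.0)]]
y -30 label edge [np.float64(91.5)]
y 0 label edge [np.float64(91.5)]
y 30 label edge [np.float64(91.5)]
```

The bottle hangs upright, and the tote rim edges (±65, 91.5) confirm the tote's pose. Lowering into the tote.

>>> servo_tool([
  {"dx": 0,"dy": 0,"dz": 0.5,"roll": 0},
  {"dx": 0,"dy": 0,"dz": 1.5,"roll": 0},
  {"dx": 0,"dy": 0,"dz": 3,"roll": 0},
  {"dx": 0,"dy": 0,"dz": 4.5,"roll": 0},
  {"dx": 0,"dy": 0,"dz": 6,"roll": 0},
  {"dx": 0,"dy": 0,"dz": 7.3,"roll": 0},
  {"dx": 0,"dy": 0,"dz": 8.2,"roll": 0},
  {"dx": 0,"dy": 0,"dz": 8.8,"roll": 0},
  {"dx": 0,"dy": 0,"dz": 9.1,"roll": 0},
  {"dx": 0,"dy": 0,"dz": 9.2,"roll": 0},
  {"dx": 0,"dy": 0,"dz": 9.2,"roll": 0},
])

```text
clock: 25.3
tool_pos: [0.4916, 0.2121, 0.1349]
tcp_rot: [3.142, 0.001, -3.009]
ft_force: [0.5, 0.0, -1.1]
gripper_width: 0.477
grasp_force: 20.0
```

>>> servo_tool([
  {"dx": 0,"dy": 0,"dz": 0.1,"roll": 0},
  {"dx": 0,"dy": 0,"dz": 0.2,"roll": 0},
  {"dx": 0,"dy": 0,"dz": 0.25,"roll": 0},
  {"dx": 0,"dy": 0,"dz": 0.25,"roll": 0},
])

```text
clock: 25.7
tool_pos: [0.4912, 0.212, 0.132]
tcp_rot: [-3.142, 0.0, -3.009]
ft_force: [-0.2, 0.2, -1.5]
gripper_width: 0.477
grasp_force: 20.0
```

>>> servo_tool([
  {"dx": 0,"dy": 0,"dz": 0.05,"roll": 0},
  {"dx": 0,"dy": 0,"dz": 0.1,"roll": 0},
  {"dx": 0,"dy": 0,"dz": 0.15,"roll": 0},
  {"dx": 0,"dy": 0,"dz": 0.2,"roll": 0},
  {"dx": 0,"dy": 0,"dz": 0.2,"roll": 0},
])

```text
clock: 26.2
tool_pos: [0.4912, 0.2119, 0.1298]
tcp_rot: [-3.142, -0.0, -3.009]
ft_force: [0.1, -0.8, -1.2]
gripper_width: 0.474
grasp_force: 20.0
```

>>> servo_tool([
  {"dx": 0,"dy": 0,"dz": 0.05,"roll": 0},
  {"dx": 0,"dy": 0,"dz": 0.1,"roll": 0},
  {"dx": 0,"dy": 0,"dz": 0.1,"roll": 0},
])

```text
clock: 26.5
tool_pos: [0.4915, 0.212, 0.1295]
tcp_rot: [-3.142, 0.001, -3.009]
ft_force: [-1.8, -0.2, 2.3]
gripper_width: 0.476
grasp_force: 20.0
```

Contact at 0.1295, as expected. Releasing.

>>> servo_tool([
  {"dx": 0,"dy": 0,"dz": 0,"roll": 0},
  {"dx": 0,"dy": 0,"dz": 0,"roll": 0},
  {"dx": 0,"dy": 0,"dz": 0,"roll": 0},
  {"dx": 0,"dy": 0,"dz": 0,"roll": 0},
  {"dx": 0,"dy": 0,"dz": 0,"roll": 0},
  {"dx": 0,"dy": 0,"dz": -0.5,"roll": 0},
  {"dx": 0,"dy": 0,"dz": -2,"roll": 0},
  {"dx": 0,"dy": 0,"dz": -4.5,"roll": 0},
  {"dx": 0,"dy": 0,"dz": -7,"roll": 0},
  {"dx": 0,"dy": 0,"dz": -9,"roll": 0},
  {"dx": 0,"dy": 0,"dz": -10,"roll": 0},
  {"dx": 0,"dy": 0,"dz": -10,"roll": 0},
], gripper=0.25)

```text
clock: 27.7
tool_pos: [0.4923, 0.2122, 0.2314]
tcp_rot: [3.141, 0.004, -3.009]
ft_force: [-1.2, -0.5, 0.1]
gripper_width: 0.625
grasp_force: 0.0
```

Run:
```python
from h import *
from plant import ctrl
s=ctrl.get_state();D={n:ctrl.capture(n) for n in('scene','side','wrist')}
print(s['tool_pos'],s['gripper_width'],s['ft_force'])
b=np.array([.4915,.212])
for n in('scene','side'):
    h=cv2.cvtColor(D[n]['color'],cv2.COLOR_RGB2HSV)
    m=((h[...,0]>5)&(h[...,0]<20)&(h[...,1]>60)&(h[...,2]>40)).astype('u1')*255
    u=proj(D[n],[*b,.11])[0];k=np.zeros_like(m);cv2.circle(k,(int(u[0]),int(u[1])),24,255,-1)
    num,l,st,ce=cv2.connectedComponentsWithStats(m&k)
    print(n,[(int(st[i][4]),ce[i].round(1).tolist()) for i in range(1,num) if st[i][4]>6],'pred upper/foot',proj(D[n],[[*b,.13],[*b,.0755]]).round(1).tolist())
# cap disc at z=.161 in the wrist view
m=wrect(D['wrist'],s['tool_pos'],s['tcp_rot'],.161,b[0]-.06,b[1]-.06,w=240,h=240);h=cv2.cvtColor(m,cv2.COLOR_RGB2HSV)
w=((h[...,1]<45)&(h[...,2]>150)).astype('u1')*255
for c in cv2.findContours(w,cv2.RETR_EXTERNAL,cv2.CHAIN_APPROX_NONE)[0]:
    if cv2.contourArea(c)>1500: (x,y),r=cv2.minEnclosingCircle(c);print('cap',x*.0005+b[0]-.06,y*.0005+b[1]-.06,'r',r*.0005,'area r',np.sqrt(cv2.contourArea(c)/np.pi)*.0005)
def sil(c):
    q=cv2.cvtColor(c['color'],cv2.COLOR_RGB2HSV);return ((q[...,2]<95)|(q[...,1]>70)).astype('u1')*255
for z in(.129,):
    r=[cv2.threshold(rect(D[n],sil(D[n]),z),127,255,0)[1] for n in('scene','side')]
    I=cv2.morphologyEx(cv2.bitwise_and(*r),cv2.MORPH_CLOSE,np.ones((9,9)))
    for k in cv2.findContours(I,cv2.RETR_EXTERNAL,cv2.CHAIN_APPROX_NONE)[0]:
        if 100<cv2.contourArea(k)*S*S*1e4<500: c0,wh,a=cv2.minAreaRect(k);print('slice',xy(c0).round(4),(np.array(wh)*S*1e3).round(1),round(a,1))
```

```text
[0.49233626 0.21221005 0.2314146 ] 0.6250998506959118 [-1.17052154 -0.45424752  0.07022643]
scene [(41, [312.6, 167.5]), (42, [311.5, 176.9])] pred upper/foot [[313.7, 163.9], [312.1, 173.2]]
side [(32, [198.8, 170.1])] pred upper/foot [[198.5, 166.8], [199.9, 177.5]]
cap 0.49270603179931644 0.21291394424438476 r 0.023497552871704103 area r 0.02251992953280104
slice [0.87   0.4303] [338.5 259. ] 90.0
```

The cap disc is 22.5 mm in radius at (0.493,0.213), and the band spacing is that of a standing bottle. The robot is clear, so I'm handing in.

```bash
python3 -c "
from plant import ctrl
print(ctrl.finish_job())"
```

```text
the job is handed in; nothing more can be done
None
```

The job is handed in at about 28 s of the 67 s allowed, with no verdict returned: the green tote sits half-turned on the blue tote's ledges, the pill bottle stands cap up near the middle of its floor, and I saw no contact with anything else.

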